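Mesh a robot-dog leg into the drive of the joint test stand and hold it home

TASK

Slide the clear guard of the joint test stand fully open, take the robot-dog leg out of its holder and, turning it until the splines mesh, slide its splined stem down into the drive's hub. Push it fully home, shoulder flat on the hub, against the ejector spring, and finish while still gripping the leg and keeping it pressed down there, so that the hub's set screw can be tightened. Leave the servo, the battery and the screwdriver on the bench where they are.

Things in the scene. Friction and masses are not known exactly. Their poses are not given: they have to be found in the camera images.
- guard (a joint): opening of the guard in m: about 0 = shut (hub covered), 0.150 = fully open against its stop. The guard is a clear 160 x 140 mm window with black edges, sliding level in two aluminium tracks on the test stand's deck. About 2 N of friction; it stays where it is left
- guard_handle (a point): centre of the guard's black pull handle, 151 mm above the bench: a bar 16 mm thick along the slide, 98 mm long across it, 16 mm tall, on two end legs; 20 mm free below it over the window. y axis: the direction in which the guard opens; x along the bar, z up. It lies 45 mm to the opening side of the hub's axis when shut, 195 mm when open
- hub_face (a point): centre of the flat top of the drive's output hub, on its vertical axis, 112 mm above the bench: a twelve-sided steel collar 53 mm across. Its bore has six slots at 60 degree steps, 7 mm wide, reaching 17 mm from the axis, between lands 11 mm from it. x axis: along the middle of one slot (where a small set screw sits in the collar), z up. Unpowered, it turns stiffly (0.5 N m)
- ejector_top (a point): top of the sprung brass ejector (17 mm across) in the hub's bore, 18 mm below the hub's top when free. The stem meets it and is pushed back with about 6 N at first, 12 N when the leg is home (the ejector then 12 mm down, 16 mm at most), more than the leg's weight
- deck (a point): point on the stand's deck under the hub's axis, 97 mm above the bench, 15 mm below the hub's top. y axis: along the tracks, opening direction. The guard tracks run 86 mm to both sides in x, their tops 127 mm above the bench; the deck reaches from y = -125 to 275 mm, x = -115 to 115 mm. Guard window: 117 to 124 mm above the bench
- leg: one-piece robot-dog leg, 0.18 to 0.29 kg, starting upright in the holder. Origin: on the stem's axis at the underside of the round steel shoulder (44 mm across, 6 mm thick). z up, x along the leg to the foot, roughly away from the robot. White link 20 mm wide, z = 27 to 49 mm; black rubber foot ball of 32 mm at x = 145, z = 38 mm. It may point any way in the hub
- leg_block (a point): where to grip the leg: in the white hip block on the stem's axis, 40 mm above the shoulder's underside; axes as the leg's. The block is 36 x 36 mm in plan and spans 34 mm below to 20 mm above this point; its flat +y and -y faces are free to grip, the link leaves its +x face
- stem_tip (a point): bottom end of the leg's steel stem, 30 mm below the shoulder's underside; axes as the leg's. Core 20 mm across, six straight splines at 60 degree steps, 5 mm wide, 30 mm across their tips, with 2.5 mm pointed lead-ins at the bottom; one spline lies along +x, exactly under the link
- holder: grey printed holder fixed to the bench, 70 x 70 mm and 50 mm tall on a 100 mm square foot; origin at the centre of its underside. The leg's stem stands in its plain round hole, 33 mm across and 40 mm deep, the leg's shoulder resting on its top
- servo: bystander: small black servo with a white horn, 54 x 20 x 44 mm, standing loose on the bench; origin at the centre of its underside
- battery: bystander: yellow battery pack 113 x 34 x 26 mm, lying loose on the bench; origin at the centre of its underside
- driver: bystander: screwdriver 170 mm long, lying loose on the bench along its own x axis
Mind the look-alikes: they are no part of the job. Of the things like the leg, leave any that is green; of the rest the smaller one is meant.

How it is judged:
By the outcome, as a careful person would: the job done as asked, in the order asked, and still so for the second after the job is handed in, while the arm keeps its last pose, push and grip.
It also fails if it takes over 58 s, if anything falls off the work surface, if the arm or the gripper's body presses on something with over 40 N, if the wrist force passes 120 N, or if a joint passes its speed limit or range.

ROBOT

A 6-joint arm with a two-finger parallel gripper is mounted at the origin on the work surface. World frame = base frame: x ahead of the robot, y to its left, z up, the work surface at z = 0. Lengths are in m, angles in rad, forces in N, time in s.
With the tool pointing down it reaches from about 0.325 to 0.75 m from the base axis. Payload 7.6 kg.
Tool frame: the origin (TCP) lies on the mounting face of the last link; the fingertips stand 173 mm ahead of it and the grasp point (between the pads) lies 155 mm ahead of it; z points along the fingers, y is the direction in which the jaws open and shut (so a half turn about z gives the same grasp; the last joint's range is limited). The gripper opens to 85 mm and grips with 20 to 120 N. Pads are 22 mm wide; open, the fingers measure 114 mm over their backs; the gripper's body (76 mm by 85 mm) begins 54 mm behind the grasp point. The pads swing forward as they close: fully open they stand 13 mm farther back than shut.
Start: joints at [-0.07, 0.052, 1.401, -0, 1.689, -0.07], TCP at [0.525, 0, 0.405] pointing down, gripper open.
Joint ranges: [-2.9, 2.9], [-0.91, 2.17], [0.12, 2.37], [-1.06, 4.2], [0.26, 2.73], [-2.93, 2.93]. Speed limits (rad/s): [2.57, 2.57, 3.01, 3.14, 3.14, 3.14].

INTERFACE

Orientations are given as a unit quaternion [x, y, z, w].
In Python, from rig import r, vision gives the robot as it stands. Calls block until the motion is done:
- r.reach(position, orientation): joint-space move of the TCP to a pose.
- r.move_linear(position, attitude=None, vel=0.15, until_force=None): straight line of the TCP; attitude=None keeps the orientation; vel is the mean speed in m/s. With until_force (N) it stops when the force on the tool has changed by that much, and returns True; else False.
- r.movej(angles): joint-space move.
- r.open_gripper() and r.grasp(strength=None): open the fingers fully, or close them until they stop; strength is the grip in N (None keeps the last).
- r.dwell(seconds).
- r.inverse_kinematics(position, orientation): joint angles nearest the present ones, or None.
- r.sense(): the state.
- vision.get_image(name): name is "scene" or "side" or "wrist"; returns (picture, depth): 480x640x3 uint8, red, green, blue; 480x640 float32, m along the optical axis (not along the pixel's ray), 0 where there is no reading.
- vision.get_calibration(name): a dict with "fov_y" (degrees; the focal length in pixels is half the picture's height over the tangent of half this angle, whatever the lens; pixels are square), "cx", "cy" (the principal point, pixels), "origin" and "orientation" of the camera in the world; the wrist camera has in their place "tool_from_camera" (4x4, takes a point from camera to tool coordinates, whose origin is the TCP and whose axes are the flange's). Camera axes: x right, y up, looking along -z (the intrinsics and any distortion apply to the point x, -y, -z); pixel columns grow to the right and rows downward; lengths in m; the calibration is good to about 2 mm. A picture is of the moment at which its call begins: read the wrist's pose just before it. get_calibration takes no time and is no camera call.
A pose or a line that the arm cannot do raises r.PlanningError and nothing moves.
- r.hand_in(): hands the job in, once; it reports no verdict.
The state is a dict: "time": time; "joint_pos": joint angles; "joint_vel": joint speeds; "joint_efforts": joint torques, N m; "ee_pos": TCP position; "eef_rot": TCP orientation; "wrist_force": force on the tool from outside, world axes, zero at the start; "wrist_torque": the same for the moment, N m; "width": finger opening in m.
Only numpy, scipy, OpenCV 4.12 (cv2) and the standard library are available. Lean on these libraries where they do the work, as an engineer would, in place of code of your own. Each camera call takes 0.05 s, during which the arm holds its last target.

## Working session

There is one attempt and no reset: what is moved stays moved. The work goes in short steps, each a Python script; the robot and the scene stay as the last script left them, time stands still between calls to the robot, and variables do not carry over. Pictures are saved under pics/ and viewed, and the job is handed in when it is done.

```bash
ls; mkdir -p pics
python3 - <<'E'
from rig import r, vision
import cv2,numpy as np
for n in ["scene","side","wrist"]:
    p,d=vision.get_image(n); cv2.imwrite(f"pics/{n}0.png",p[:,:,::-1]); np.save(f"pics/{n}0.npy",d)
    print(n,vision.get_calibration(n),(d>0).mean())
print(r.sense())
E
```

```text
pics
scene {'fov_y': 48.0847551019833, 'cx': 318.27192615707366, 'cy': 234.02076988395356, 'origin': array([1.03669008, 0.21067608, 0.94547689]), 'orientation': array([0.15800499, 0.28790504, 0.82325698, 0.46302597])} 0.996083984375
side {'fov_y': 51.356461908701625, 'cx': 317.22437215420604, 'cy': 237.80880202918004, 'origin': array([-0.063729  , -0.86117546,  0.6429851 ]), 'orientation': array([ 0.4759555 , -0.17112458, -0.27678351,  0.81705179])} 0.995947265625
wrist {'fov_y': 59.850978840475, 'cx': 319.4220472046415, 'cy': 245.6797782364072, 'tool_from_camera': array([[ 2.98075507e-04,  9.53197460e-01,  3.02348332e-01,
         7.61073927e-02],
       [ 9.99999563e-01, -5.52184166e-04,  7.54974126e-04,
        -2.79242578e-04],
       [ 8.86591381e-04,  3.02347975e-01, -9.53197207e-01,
         3.00490497e-02],
       [ 0.00000000e+00,  0.00000000e+00,  0.00000000e+00,
         1.00000000e+00]])} 0.9958658854166667
{'time': 0.15, 'joint_pos': array([-7.02696958e-02,  5.27233261e-02,  1.40140206e+00,  2.07867229e-05,
        1.68857730e+00, -7.02776593e-02]), 'joint_vel': array([-0.00033987, -0.00143645, -0.00389071, -0.00147198,  0.00084477,
       -0.0006414 ]), 'joint_efforts': array([ 9.01752592e-04, -3.81951857e+01, -3.60423374e+01, -3.57651027e-05,
        4.66565543e-03,  6.07237575e-05]), 'ee_pos': array([5.25001258e-01, 4.09824712e-05, 4.04094587e-01]), 'eef_rot': array([ 7.07102997e-01,  7.07110347e-01, -3.56137076e-04, -4.25811809e-04]), 'wrist_force': array([ 0.63414463, -0.62918342,  0.25475403]), 'wrist_torque': array([ 0.0324326 , -0.05805026, -0.01370289]), 'width': 0.08531059443448026}
```

View pics/scene0.png

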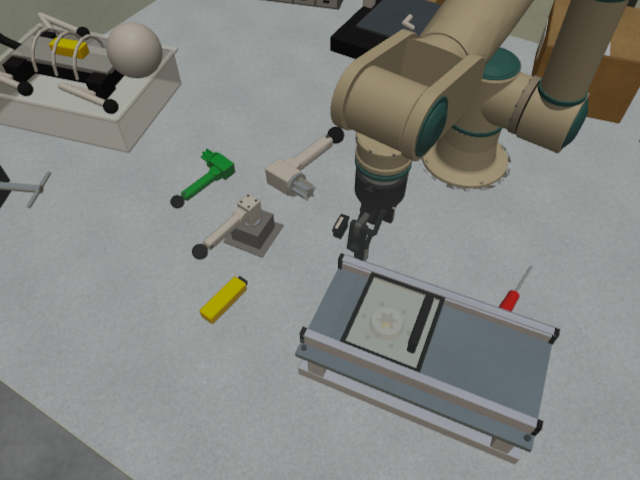

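View pics/side0.png

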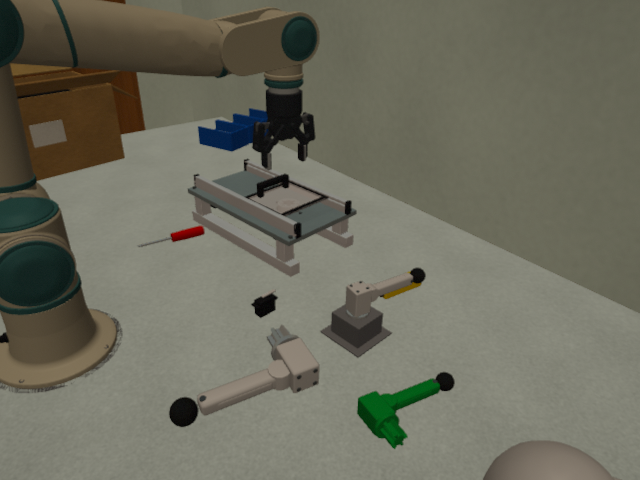

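View pics/wrist0.png

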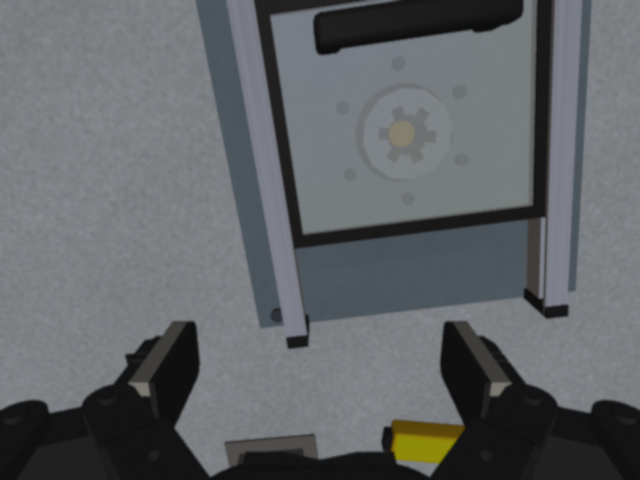

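```bash
cat > h.py <<'E'
from rig import r, vision
import cv2,numpy as np
from scipy.spatial.transform import Rotation as R
def cam(name,pose=None):
    c=vision.get_calibration(name); f=240/np.tan(np.radians(c['fov_y']/2))
    if name=='wrist':
        p,q=pose; T=np.eye(4);T[:3,:3]=R.from_quat(q).as_matrix();T[:3,3]=p
        T=T@c['tool_from_camera']; M,o=T[:3,:3],T[:3,3]
    else: M,o=R.from_quat(c['orientation']).as_matrix(),c['origin']
    return f,c['cx'],c['cy'],M,o
def ray(C,u,v):
    f,cx,cy,M,o=C; d=np.stack([(np.asarray(u,float)-cx)/f,-(np.asarray(v,float)-cy)/f,-np.ones(np.shape(u))],-1)
    return o,d@M.T
def plane(C,u,v,z):
    o,d=ray(C,u,v); return o+d*((z-o[2])/d[...,2])[...,None]
def cloud(C,D):
    v,u=np.mgrid[:480,:640]; o,d=ray(C,u,v); return o+d*D[...,None]
def proj(C,P):
    f,cx,cy,M,o=C; q=(np.asarray(P)-o)@M; return cx-f*q[...,0]/q[...,2], cy+f*q[...,1]/q[...,2]
def shot(name,tag):
    s=r.sense(); p,d=vision.get_image(name); cv2.imwrite(f"pics/{tag}.png",p[:,:,::-1]); np.save(f"pics/{tag}.npy",d)
    return p,d,cam(name,(s['ee_pos'],s['eef_rot']))
def down(yaw):
    "tool z down, tool y (jaw axis) at angle yaw in world xy"
    y=np.array([np.cos(yaw),np.sin(yaw),0]); z=np.array([0,0,-1.]); x=np.cross(y,z)
    return R.from_matrix(np.stack([x,y,z],1)).as_quat()
E
python3 - <<'E'
from h import *
pose=([.525001,.000041,.404095],[ 7.07102997e-01,  7.07110347e-01, -3.56137076e-04, -4.25811809e-04])
for n in ['scene','side','wrist']:
    C=cam(n,pose); D=np.load(f'pics/{n}0.npy'); P=cv2.imread(f'pics/{n}0.png'); X=cloud(C,D)
    print(n,'bench',np.median(X[...,2][(abs(X[...,2])<.03)]))
    # holder/handle/leg
    def st(nm,m):
        m=cv2.morphologyEx(m.astype(np.uint8),cv2.MORPH_OPEN,np.ones((3,3)))>0
        if m.sum()>20:
            q=X[m]; v,u=np.nonzero(m); print(nm,m.sum(),'px',u.mean().round(),v.mean().round(),np.median(q,0).round(4),q.min(0).round(3),q.max(0).round(3),cv2.minAreaRect(q[:,:2].astype(np.float32)))
    g=P.max(2)
    roi=np.zeros((480,640),bool)
    if n=='scene': roi[285:360,400:445]=1
    if n=='side': roi[165:200,250:295]=1
    if n=='wrist': roi[0:60,300:540]=1
    st('handle',roi&(g<60)&(X[...,2]>.14))
    roi[:]=0
    if n=='scene': roi[180:260,190:285]=1
    if n=='side': roi[260:320,340:430]=1
    if n!='wrist':
        st('legtop',roi&(X[...,2]>.09)&(g>90))
        st('foot',roi&(X[...,2]>.06)&(g<50))
        st('holder',roi&(X[...,2]>.04)&(X[...,2]<.056))
C=cam('wrist',pose)
print('hub', plane(C,[403,404],[133,133],.112))
E
```

```text
scene bench -0.0014935510777974725
handle 486 px 420.0 322.0 [0.5801 0.1217 0.1569] [0.524 0.109 0.141] [1.037 0.211 0.945] ((0.7810071706771851, 0.15707263350486755), (0.5222076773643494, 0.016963664442300797), 9.979897499084473)
legtop 782 px 234.0 219.0 [ 0.513  -0.3125  0.0985] [ 0.459 -0.332  0.09 ] [1.037 0.211 0.945] ((0.781883716583252, -0.09179624915122986), (0.7815858721733093, 0.12160082906484604), 41.045501708984375)
foot 163 px 199.0 251.0 [ 0.6249 -0.3207  0.0975] [ 0.609 -0.337  0.084] [ 0.635 -0.31   0.104] ((0.6225904822349548, -0.32295510172843933), (0.02379101701080799, 0.025444447994232178), 37.71269989013672)
holder 436 px 257.0 225.0 [ 0.4898 -0.2876  0.0483] [ 0.341 -0.325  0.04 ] [ 0.514 -0.27   0.056] ((0.4278278648853302, -0.2951516807079315), (0.05549849197268486, 0.17301036417484283), 88.26322937011719)
side bench 0.0018729044592461497
handle 261 px 271.0 182.0 [0.5582 0.1134 0.1556] [-0.064 -0.861  0.14 ] [0.618 0.126 0.643] ((0.24560710787773132, -0.3477703928947449), (1.1963082551956177, 0.0770765021443367), 55.24386215209961)
legtop 758 px 377.0 287.0 
[... 193 characters left out ...]
7.0 275.0 [ 0.6115 -0.3352  0.0964] [-0.064 -0.861  0.078] [ 0.624 -0.318  0.643] ((0.282533198595047, -0.5992861986160278), (0.867895781993866, 0.026289252564311028), 38.83639907836914)
holder 294 px 361.0 314.0 [ 0.479  -0.3221  0.0517] [ 0.438 -0.345  0.041] [ 0.514 -0.276  0.056] ((0.48156529664993286, -0.31508105993270874), (0.047733891755342484, 0.08127447962760925), 49.72971725463867)
wrist bench 0.0011451479549197119
handle 7051 px 409.0 20.0 [0.5636 0.1174 0.1593] [0.522 0.076 0.14 ] [0.618 0.126 0.374] ((0.5634188652038574, 0.1163175031542778), (0.10394364595413208, 0.0406128354370594), 24.700448989868164)
hub [[0.57490738 0.06486716 0.112     ]
 [0.57551422 0.0648674  0.112     ]]
```

Run:
```python
import cv2
a=cv2.imread('pics/wrist0.png')[60:200,320:480]
b=cv2.imread('pics/scene0.png')[180:265,180:290]
b=cv2.resize(b,None,fx=5,fy=5,interpolation=2);a=cv2.resize(a,None,fx=4,fy=4,interpolation=2)
cv2.imwrite('pics/c1.png',a);cv2.imwrite('pics/c2.png',b)
cv2.imwrite('pics/c3.png',cv2.resize(cv2.imread('pics/scene0.png')[120:300,160:360],None,fx=3,fy=3))
```

```text
(no output)
```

View pics/c1.png

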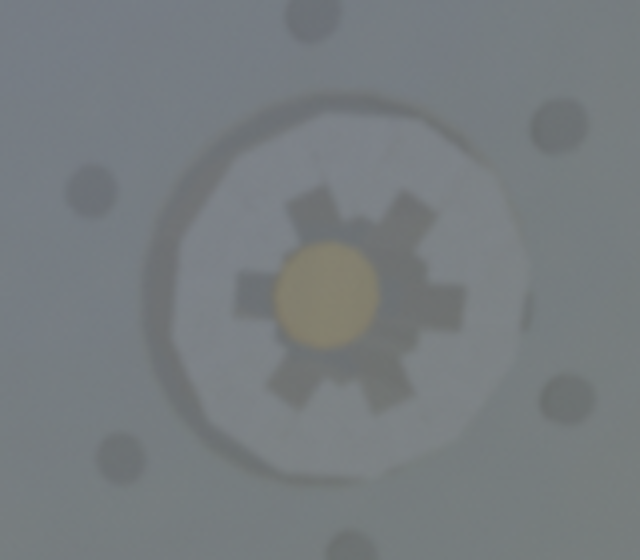

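View pics/c3.png

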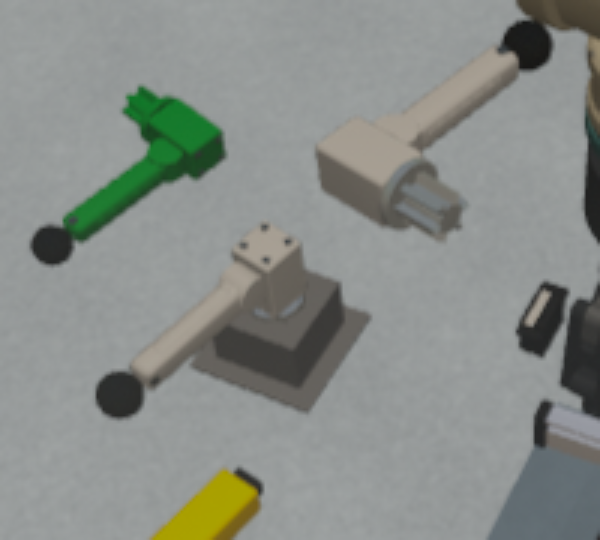

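Run:
```python
from h import *
pose=([.525001,.000041,.404095],[ 7.07102997e-01,  7.07110347e-01, -3.56137076e-04, -4.25811809e-04])
C=cam('wrist',pose); D=np.load('pics/wrist0.npy'); X=cloud(C,D); P=cv2.imread('pics/wrist0.png')
m=(P.max(2)<60)&(X[...,2]>.154)&(X[...,2]<.165); m[60:]=0
print(X[m][:,2].mean(),m.sum(), cv2.minAreaRect(X[m][:,:2].astype(np.float32)))
v,u=np.nonzero(m);print(u.min(),u.max(),v.min(),v.max())
q=X[m];c=q.mean(0);w,V=np.linalg.eigh(np.cov(q[:,:2].T));print(c,V[:,1])
# tracks / window front black edge (line from (295,241) to (545,210)) z~.124
a=plane(C,[295,545],[241,212],.124);d=a[1]-a[0];print(a,np.degrees(np.arctan2(d[1],d[0])))
# tracks
```

```text
0.15913567812347856 6739 ((0.5692679286003113, 0.11930567026138306), (0.09617328643798828, 0.01595795899629593), 7.639599800109863)
314 522 0 48
[0.56539845 0.11738321 0.15913568] [-0.99552032 -0.09454787]
[[ 5.08900291e-01 -7.33665805e-05  1.24000000e-01]
 [ 6.62435219e-01  1.86434515e-02  1.24000000e-01]] 6.950400582332124
```

Run:
```python
from h import *
a=np.radians(7.3); dr=np.array([-np.sin(a),np.cos(a),0]); hc=np.array([.569,.119,0])
j0=r.sense()['joint_pos']
best=None
for yaw in (a+np.pi/2,a-np.pi/2):
    j=r.inverse_kinematics(hc+[0,0,.308],down(yaw)); print(yaw,j)
    if j is not None and (best is None or abs(j[5])<abs(best[1][5])): best=(yaw,j)
yaw=best[0];q=down(yaw);print(yaw)
r.reach(hc+[0,0,.36],q)
r.move_linear(hc+[0,0,.308],vel=.15)
print(r.sense()['time'],r.sense()['wrist_force'])
r.grasp(30); s=r.sense(); print(s['time'],s['width'],s['wrist_force'],s['ee_pos'])
p=s['ee_pos']
r.move_linear(p+dr*.12,vel=.15); s=r.sense(); print(s['time'],s['wrist_force'],s['width'])
print(r.move_linear(p+dr*.17,vel=.06,until_force=12)); s=r.sense()
print(s['time'],s['wrist_force'],s['width'],(s['ee_pos']-p)@dr, s['ee_pos'])
```

```text
1.6982053621904827 [ 1.42647304e-01  2.58853595e-01  1.36536341e+00 -4.44089210e-16
  1.51737565e+00 -1.55555806e+00]
-1.4433872913993104 [ 1.42647304e-01  2.58853595e-01  1.36536341e+00 -4.44089210e-16
  1.51737565e+00  1.58603460e+00]
1.6982053621904827
1.9833 [-0.13793176  0.42487233  0.78891725]
2.6167 0.015341096068874627 [-1.36223203  1.35490657  1.26181306] [0.56901966 0.119081   0.30839942]
3.5667 [-6.19474228  1.61578858  4.31401233] 0.015511342245777755
True
4.0667 [-0.45544795 -4.08545694  4.49881327] 0.015298441679883699 0.1411561219613111 [0.55098605 0.25908046 0.30839086]
```

Run:
```python
from h import *
a=np.radians(7.3); dr=np.array([-np.sin(a),np.cos(a),0])
p=r.sense()['ee_pos']
print(r.move_linear(p+dr*.02,vel=.05,until_force=20)); s=r.sense()
print(s['time'],s['wrist_force'],(s['ee_pos']-p)@dr, s['ee_pos'])
r.open_gripper(); s=r.sense(); p=s['ee_pos']; print(s['time'],p,s['wrist_force'])
r.move_linear(p+[0,0,.05],vel=.2)
# view hub
r.reach([.577,.066,.385],down(a*0)) 
shot('wrist','w1'); shot('scene','s1'); print(r.sense()['time'],r.sense()['joint_pos'])
```

```text
True
4.2833 [-0.04918518 -3.39106496  4.15668002] 0.000882770766596598 [0.55110893 0.25998619 0.30837424]
4.9667 [0.55046967 0.26114939 0.307879  ] [-0.55249818  1.31640096  0.59903875]
6.7 [5.13724033e-02 2.16348208e-01 1.26124048e+00 1.01141901e-04
 1.66479477e+00 4.95449483e-02]
```

View pics/w1.png

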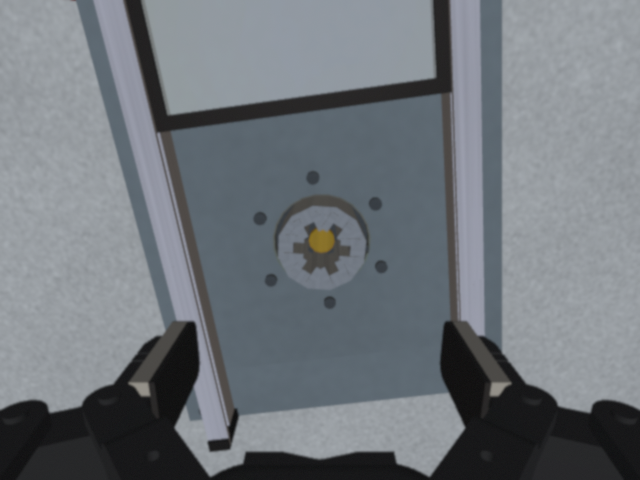

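View pics/s1.png

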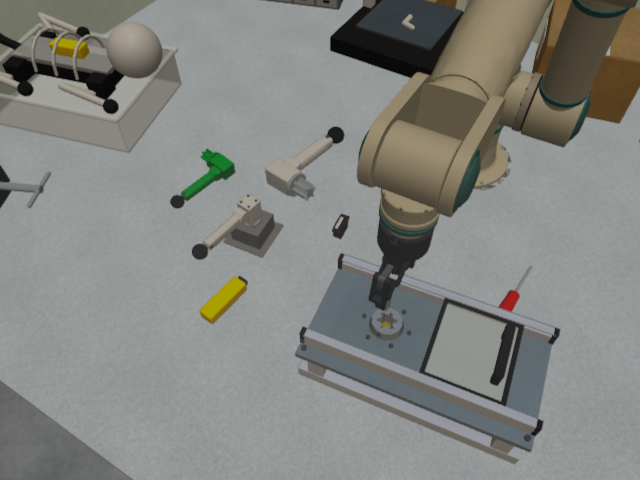

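```bash
cat >> h.py <<'E'
def hubmeas(P,D,C):
    X=cloud(C,D)
    z=X[...,2]; m=np.zeros((480,640),np.uint8); hs=(P.max(2).astype(int)-P.min(2))
    m[(z>.106)&(z<.120)]=1; m[:190]=0;m[310:]=0;m[:,:250]=0;m[:,390:]=0
    m=m*(P.max(2)>100).astype(np.uint8)*(hs<40).astype(np.uint8)
    cs,_=cv2.findContours(m,cv2.RETR_EXTERNAL,cv2.CHAIN_APPROX_NONE); c=max(cs,key=cv2.contourArea)
    h=cv2.convexHull(c)
    W=plane(C,h[:,0,0],h[:,0,1],.112)[:,:2]
    (cx,cy),(a,b),t=cv2.fitEllipse(cv2.convexHull(W.astype(np.float32)))
    return m,c,np.array([cx,cy]),(a,b)
E
python3 - <<'E'
from h import *
P=cv2.imread('pics/w1.png');D=np.load('pics/w1.npy')
s=r.sense();C=cam('wrist',(s['ee_pos'],s['eef_rot']))
m,c,ctr,ab=hubmeas(P,D,C);print(ctr,ab,s['ee_pos'], np.median(cloud(C,D)[...,2][m>0]))
W=plane(C,c[:,0,0],c[:,0,1],.112)[:,:2];
# slots: dark pixels in annulus 12.5-16.5mm
v,u=np.mgrid[:480,:640];G=plane(C,u,v,.112)[...,:2]-ctr;rr=np.hypot(*G.transpose(2,0,1));an=np.degrees(np.arctan2(G[...,1],G[...,0]))
g=P.max(2)
for lo,hi in((.0125,.016),(.0135,.0155)):
    k=(rr>lo)&(rr<hi)
    # threshold
    th=(np.percentile(g[k],5)+np.percentile(g[k],90))/2; d=k&(g<th)
    z=np.exp(1j*np.radians(6*an[d])).mean();print(len(an[d]),np.degrees(np.angle(z))/6,abs(z),th)
    hst,_=np.histogram(an[d],bins=np.arange(-180,181,6));print(hst)
cv2.imwrite('pics/c4.png',cv2.resize(P[190:305,260:385],None,fx=5,fy=5,interpolation=2))
E
```

```text
[0.57748955 0.06393171] (0.05381245166063309, 0.05412701889872551) [0.57696888 0.0666259  0.38451816] 0.11255117812838164
359 -3.2719439393857517 0.6869118637230799 99.0
[13 11  2  0  0  0  0  8 14 11 13 12  0  0  1  0  0 11 13 12 13  8  0  0
  0  0  1 12 14 15 12  6  0  0  0  0  0 12 16 13 14  8  0  0  0  0  0  7
 14 14 14 10  0  0  0  0  0  9 15 11]
202 -3.758464085494182 0.6987448356743665 98.5
[7 6 0 0 0 0 0 4 8 7 8 6 0 0 0 0 0 7 7 8 7 4 0 0 0 0 0 7 8 8 6 3 0 0 0 0 0
 8 9 8 8 4 0 0 0 0 0 6 8 8 8 5 0 0 0 0 0 5 8 6]
```

View pics/c4.png

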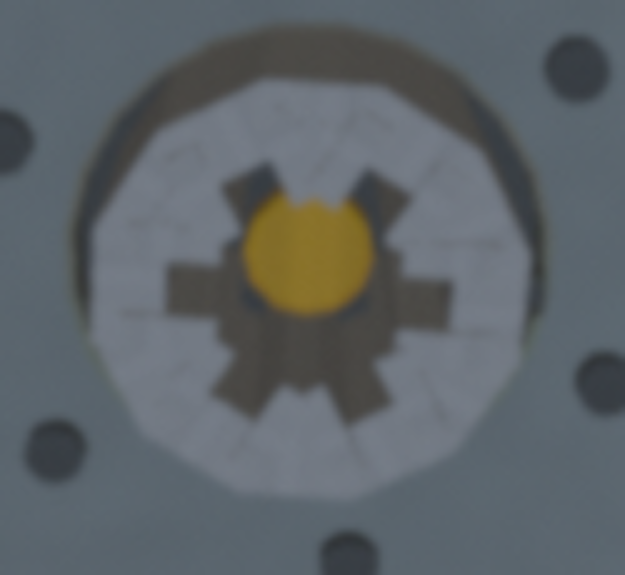

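Run:
```python
from h import *
r.reach([.484,-.313,.3825],down(0)) 
shot('wrist','w2'); s=r.sense();print(s['time'],s['ee_pos'],s['eef_rot'])
```

```text
8.2 [ 0.48464749 -0.31198174  0.38251878] [ 7.06489158e-01  7.07723852e-01  1.38244656e-04 -1.25584795e-05]
```

View pics/w2.png

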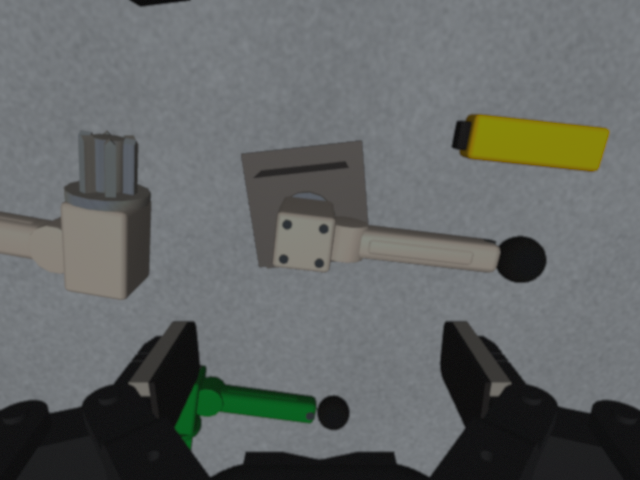

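Run:
```python
from h import *
P=cv2.imread('pics/w2.png');D=np.load('pics/w2.npy')
C=cam('wrist',([ 0.48464749,-0.31198174,0.38251878],[ 7.06489158e-01,7.07723852e-01,1.38244656e-04,-1.25584795e-05]))
X=cloud(C,D)
m=((P.max(2)<95)).astype(np.uint8); sub=np.zeros_like(m); sub[215:272,274:334]=m[215:272,274:334]
n,l,st,ce=cv2.connectedComponentsWithStats(sub)
pts=np.array([ce[i] for i in range(1,n) if 15<st[i,4]<200 ]);print(pts.round(1),st[1:,4])
W=plane(C,pts[:,0],pts[:,1],.110);print(W.round(4),'ctr',W.mean(0))
k=(X[...,2]>.105)&(X[...,2]<.117);k[:200]=0;k[285:]=0;k[:,:265]=0;k[:,345:]=0
k=k&(P.max(2)>60); v,u=np.nonzero(k);T=plane(C,u,v,.110)[:,:2].astype(np.float32);print('z',np.median(X[...,2][k]),cv2.minAreaRect(T))
# foot
f=(P.max(2)<45)&(X[...,2]>.06)&(X[...,2]<.12);f[:,:480]=0;f[300:]=0;f=cv2.morphologyEx(f.astype(np.uint8),cv2.MORPH_OPEN,np.ones((5,5)))
v,u=np.nonzero(f);(cu,cv_),rad=cv2.minEnclosingCircle(np.stack([u,v],1).astype(np.float32));F=plane(C,cu,cv_,.088);print(cu,cv_,rad,F)
d=F[:2]-W.mean(0)[:2];print(np.degrees(np.arctan2(d[1],d[0])),np.hypot(*d))
```

```text
[[274.7 226.1]
 [325.2 215.7]
 [286.8 224.1]
 [323.3 228.5]
 [283.1 258.9]
 [319.  262.9]] [63 43 73 71 68 68  4  2]
[[ 0.4573 -0.3004  0.11  ]
 [ 0.4876 -0.2939  0.11  ]
 [ 0.4646 -0.2992  0.11  ]
 [ 0.4865 -0.3019  0.11  ]
 [ 0.4619 -0.3213  0.11  ]
 [ 0.484  -0.3239  0.11  ]] ctr [ 0.47365175 -0.30677857  0.11      ]
z 0.11067627360335501 ((0.4784664213657379, -0.31044408679008484), (0.03651673346757889, 0.043790414929389954), 83.09467315673828)
520.3004760742188 259.0037536621094 24.44637107849121 [ 0.61923536 -0.32878507  0.088     ]
-8.595787693919483 0.14723748011082718
```

Run:
```python
from h import *
L=np.array([.4743,-.3116,0]); a=np.radians(-6.9); H=np.array([.5775,.0639,0]);hb=np.radians(-3.4)
for o in (np.pi/2,-np.pi/2):
    print(r.inverse_kinematics(L+[0,0,.245],down(a+o)),r.inverse_kinematics(H+[0,0,.4],down(hb+o)))
o=np.pi/2
q=down(a+o)
r.reach(L+[0,0,.32],q); r.move_linear(L+[0,0,.245],vel=.12)
s=r.sense();print(s['time'],s['ee_pos'],s['wrist_force'])
r.grasp(100); s=r.sense();print(s['time'],s['width'],s['ee_pos'],s['wrist_force'],s['wrist_torque'])
shot('wrist','w3')
r.move_linear(s['ee_pos']+[0,0,.15],vel=.15)
s=r.sense();print(s['time'],s['width'],s['ee_pos'],s['wrist_force'],s['wrist_torque'])
shot('wrist','w4');shot('side','si4');shot('scene','s4')
```

```text
[-6.46326220e-01  2.79356266e-01  1.47209105e+00 -4.44089210e-16
  1.39014534e+00 -2.09669483e+00] [ 4.66497889e-02  2.12192931e-01  1.23534304e+00 -4.44089210e-16
  1.69405669e+00 -1.46480534e+00]
[-6.46326220e-01  2.79356266e-01  1.47209105e+00 -4.44089210e-16
  1.39014534e+00  1.04489783e+00] [ 4.66497889e-02  2.12192931e-01  1.23534304e+00 -4.44089210e-16
  1.69405669e+00  1.67678731e+00]
10.2833 [ 0.474538   -0.31177341  0.24589087] [ 0.36185495 -0.16578144  0.91352642]
10.8 0.03483446504295073 [ 0.47442984 -0.31166788  0.2457271 ] [-0.94673973  0.85075594  4.51790979] [0.14812341 0.04494171 0.07143236]
12.0083 0.03511571173040911 [ 0.47437945 -0.31162245  0.39419892] [ 0.07728523  0.75177411 -3.65862098] [ 0.03698713  0.03164117 -0.00152794]
```

View pics/w4.png

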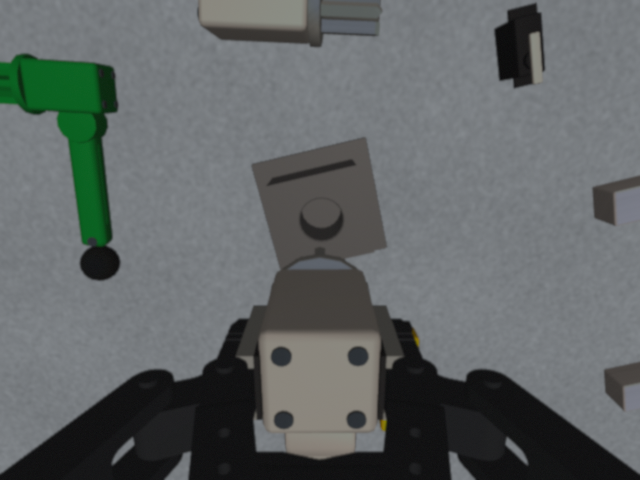

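View pics/si4.png

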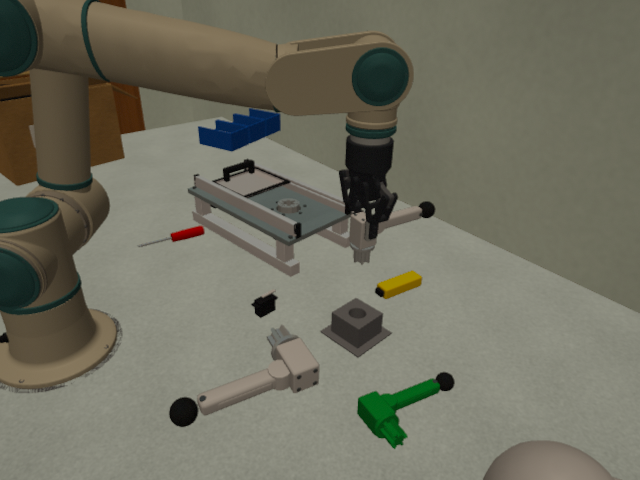

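Run:
```python
from h import *
for w in('w3','w4'):
    P=cv2.imread(f'pics/{w}.png')
    m=(P.max(2)<95).astype(np.uint8);sub=np.zeros_like(m);sub[336:428,266:374]=m[336:428,266:374]
    n,l,st,ce=cv2.connectedComponentsWithStats(sub)
    pts=np.array([ce[i] for i in range(1,n) if st[i,4]>100]);print(pts.round(1),st[1:,4])
    C=cam('wrist',([0,0,0],[0,0,0,1])); W=plane(C,pts[:,0],pts[:,1],.1357);print(W.round(4),W.mean(0))
```

```text
[[280.7 356. ]
 [357.6 355.8]
 [283.2 419.3]
 [356.  419. ]] [319 316 274 277]
[[ 0.0103 -0.0122  0.1357]
 [ 0.0104  0.0101  0.1357]
 [-0.0118 -0.012   0.1357]
 [-0.0117  0.0102  0.1357]] [-0.00069034 -0.0009812   0.1357    ]
[[280.8 356.1]
 [357.6 355.7]
 [283.3 419.3]
 [356.  419.1]] [320 322 276 279]
[[ 0.0103 -0.0122  0.1357]
 [ 0.0104  0.0101  0.1357]
 [-0.0118 -0.012   0.1357]
 [-0.0117  0.0102  0.1357]] [-0.00069422 -0.00097524  0.1357    ]
```

Run:
```python
from h import *
hb=np.radians(-3.4);q=down(hb+np.pi/2);H=np.array([.5775,.0637,0])
r.reach(H+[0,0,.40],q); r.move_linear(H+[0,0,.345],vel=.1)
s=r.sense();print(s['time'],s['ee_pos'],s['wrist_force'],s['width'],R.from_quat(s['eef_rot']).as_matrix()[:,1])
print(shot('scene','s5')[0].shape); shot('side','si5')
t=r.move_linear(H+[0,0,.322],vel=.03,until_force=7)
s=r.sense();print(t,s['time'],s['ee_pos'],s['wrist_force'],s['wrist_torque'])
```

```text
14.3083 [0.57764036 0.06352515 0.34566099] [-0.73423467 -0.34536658 -2.53670798] 0.03504678838188097 [5.95885304e-02 9.98223020e-01 9.93906099e-05]
(480, 640, 3)
False 15.325 [0.57746169 0.06386573 0.32177714] [ 0.18668833  2.36178241 -4.70346528] [ 0.56491619 -0.15705797 -0.02968903]
```

Run:
```python
from h import *
H=np.array([.5775,.0637,0])
for i in range(3):
    z=[.314,.3095,.300][i]
    t=r.move_linear(H+[0,0,z],vel=.02,until_force=[15,15,14][i])
    s=r.sense();print(t,s['time'],s['ee_pos'],s['wrist_force'],s['wrist_torque'],s['width'])
    if t and i<2: break
shot('scene','s6');shot('side','si6');shot('wrist','w6')
```

```text
False 15.875 [0.57760116 0.06383094 0.31508578] [-0.94614218  3.90690479  5.62281625] [ 0.7675196   0.29070713 -0.09055885] 0.03467345444889606
False 16.25 [0.57761663 0.06382676 0.31063295] [-1.01012868  3.39129121  6.24255162] [ 0.74291501  0.33053752 -0.0303152 ] 0.03500785382021993
True 16.5833 [0.57753909 0.06388971 0.30812888] [-2.82096053 -0.67122877  5.7288155 ] [ 0.00168428  0.6599599  -0.04338972] 0.03488384033691464
```

Run:
```python
import cv2
cv2.imwrite('pics/c6.png',cv2.resize(cv2.imread('pics/scene0.png')[1:2,1:2],(8,8)))
cv2.imwrite('pics/c6.png',cv2.resize(cv2.imread('pics/s6.png')[240:400,290:490],None,fx=4,fy=4,interpolation=2)[:600])
cv2.imwrite('pics/c7.png',cv2.resize(cv2.imread('pics/si6.png')[120:260,200:380],None,fx=4,fy=4,interpolation=2))
```

```text
(no output)
```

View pics/c6.png

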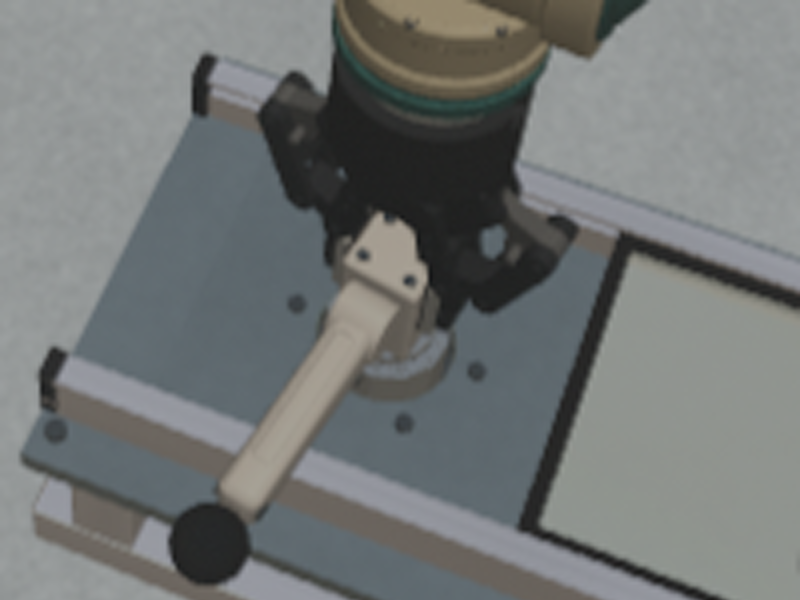

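View pics/c7.png

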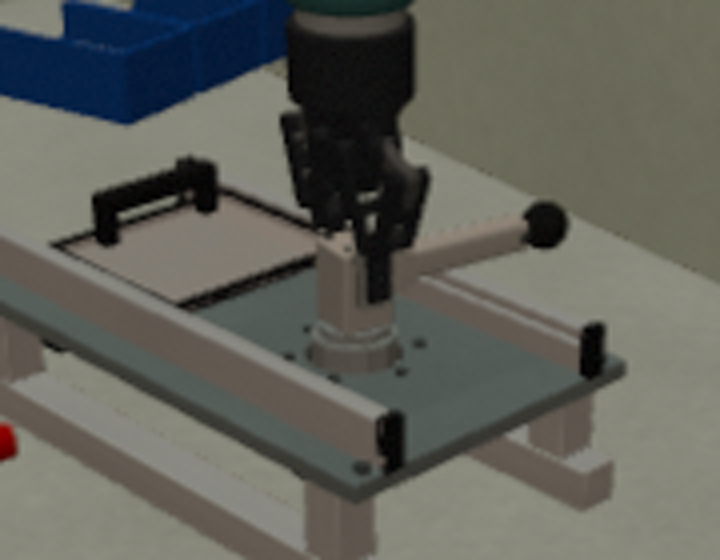

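Run:
```python
from h import *
s=r.sense();x,y=.5775,.0638
for z in (.3075,.3065,.3055,.3045,.3035):
    r.move_linear([x,y,z],vel=.01); r.dwell(.25)
    f=[];
    for _ in range(4): r.dwell(.03); s=r.sense(); f.append(s['wrist_force'])
    f=np.mean(f,0)
    print(z,s['time'].__round__(2),s['ee_pos'].round(5),f.round(1),s['wrist_torque'].round(2),s['width'])
    if f[2]>24: break
shot('side','si7');shot('scene','s7');shot('wrist','w7')
```

```text
0.3075 17.37 [0.57753 0.06365 0.30856] [-2.4  1.9  6.7] [ 0.35  0.51 -0.03] 0.03480560294287937
0.3065 18.0 [0.57755 0.06363 0.308  ] [-3.3  1.8  8.5] [ 0.32  0.75 -0.07] 0.03497478431086365
0.3055 18.63 [0.57752 0.06363 0.30769] [-4.4  1.8 11.9] [ 0.32  1.06 -0.03] 0.03516430021086005
0.3045 19.27 [0.57747 0.06364 0.30766] [-7.6  1.5 16. ] [ 0.3   1.6  -0.11] 0.03505173718554234
0.3035 19.9 [0.57743 0.06367 0.30758] [-9.9  1.8 20.5] [ 0.3   2.04 -0.08] 0.03487922652525456
```

Run:
```python
from h import *
for x in (.5765,.5755,.575):
    r.move_linear([x,.0636,.3033],vel=.01); r.dwell(.25)
    f=[]
    for _ in range(4): r.dwell(.03); s=r.sense(); f.append(s['wrist_force'])
    f=np.mean(f,0)
    print(x,s['time'].__round__(2),s['ee_pos'].round(5),f.round(1),s['wrist_torque'].round(2),R.from_quat(s['eef_rot']).as_matrix()[:,2].round(4))
    if f[0]>-3: break
shot('side','si8');p,d,C=shot('scene','s8');shot('wrist','w8')
for t in('s8','si8'): cv2.imwrite(f'pics/z{t}.png',cv2.resize(cv2.imread(f'pics/{t}.png')[(290 if t=='s8' else 170):(350 if t=='s8' else 230),(345 if t=='s8' else 250):(425 if t=='s8' else 330)],None,fx=9,fy=9,interpolation=2))
```

```text
0.5765 20.68 [0.57685 0.06357 0.30761] [-5.3  2.7 19.4] [ 0.45  1.27 -0.07] [ 0.007   0.0018 -1.    ]
0.5755 21.32 [0.57623 0.06357 0.30764] [-1.2  2.1 17.4] [ 0.41  0.43 -0.11] [ 0.0091  0.0019 -1.    ]
```

View pics/zs8.png

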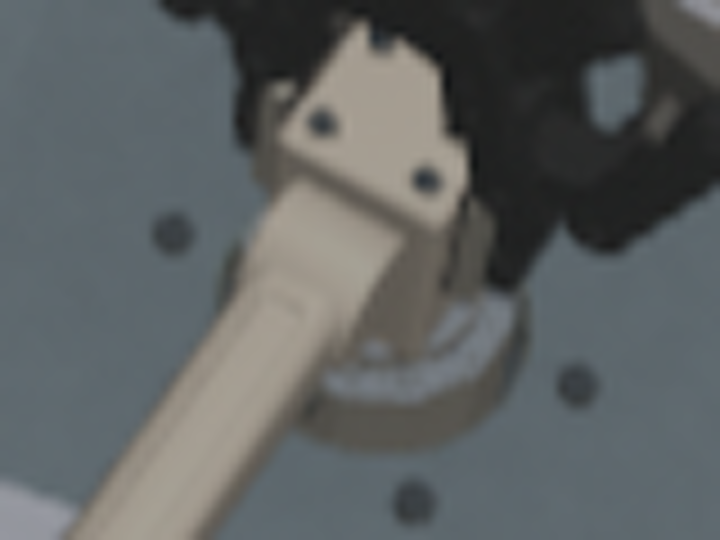

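View pics/zsi8.png

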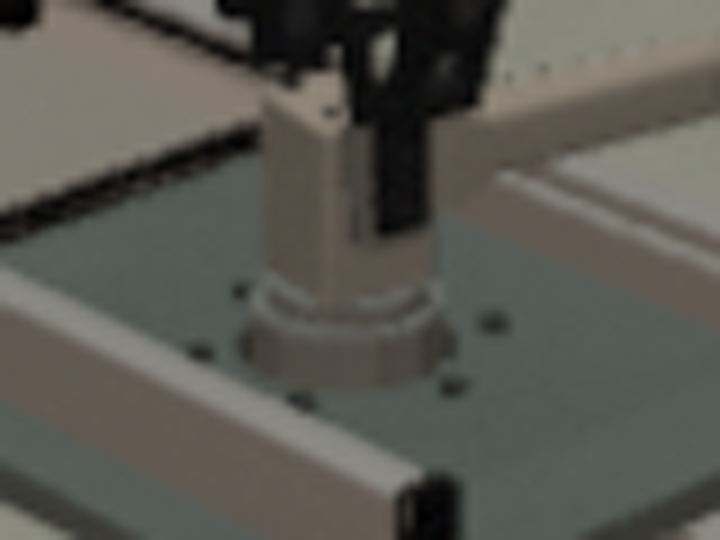

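View pics/w8.png

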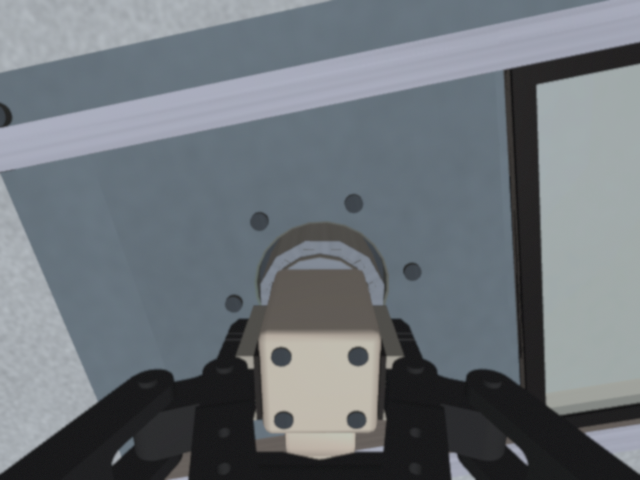

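View pics/s8.png

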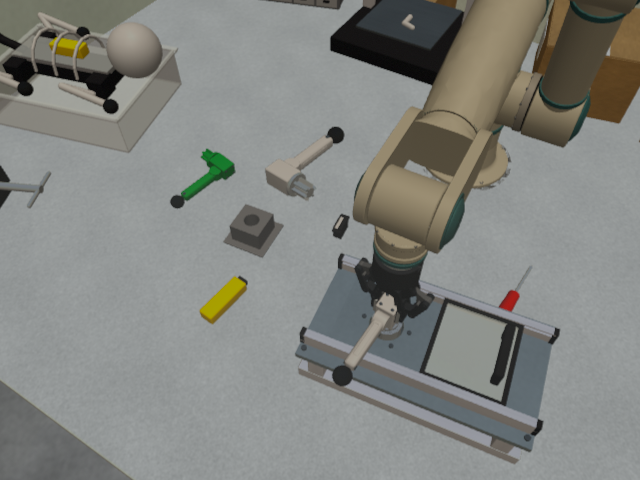

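Run:
```python
from h import *
q=down(np.radians(-3.4)+np.pi/2)
def rep(x,z):
    r.dwell(.3); f=[]
    for _ in range(5): r.dwell(.03); s=r.sense(); f.append(s['wrist_force'])
    f=np.mean(f,0)
    print(x,z,s['time'].__round__(2),s['ee_pos'].round(5),f.round(1),s['wrist_torque'].round(2),R.from_quat(s['eef_rot']).as_matrix()[:,2].round(4),s['width']); return f
for x,z in ((.5765,.3033),(.5770,.3030),(.577,.302)):
    r.move_linear([x,.0636,z],q,vel=.01); f=rep(x,z)
    if f[2]>25: break
```

```text
0.5765 0.3033 22.18 [0.57691 0.0638  0.3076 ] [-4.6  3.8 18.7] [ 0.71  0.99 -0.06] [ 6.1e-03  6.0e-04 -1.0e+00] 0.03494855738644661
0.577 0.303 22.9 [0.57721 0.0638  0.30758] [-8.   3.8 21.2] [ 0.68  1.56 -0.05] [ 5.1e-03  5.0e-04 -1.0e+00] 0.03492277398574972
0.577 0.302 23.62 [0.57716 0.06383 0.30755] [-10.4   2.8  25.8] [ 0.58  2.   -0.04] [ 5.7e-03  5.0e-04 -1.0e+00] 0.03475383525579503
```

Run:
```python
from h import *
q0=R.from_quat(down(np.radians(-3.4)+np.pi/2))
def rep(*a):
    r.dwell(.3); f=[]
    for _ in range(5): r.dwell(.03); s=r.sense(); f.append(s['wrist_force'])
    f=np.mean(f,0)
    print(a,s['time'].__round__(2),s['ee_pos'].round(5),f.round(1),s['wrist_torque'].round(2),R.from_quat(s['eef_rot']).as_matrix()[:,2].round(4),s['width']); return f
# rotation about world y by +t sends (0,0,-1) to x=-sin t
for x,t in ((.577,.004),(.577,.007),(.5765,.0085)):
    r.move_linear([x,.0636,.302],(R.from_euler('y',t)*q0).as_quat(),vel=.01); rep(x,t)
```

```text
(0.577, 0.004) 24.33 [0.57748 0.0638  0.30758] [-7.3  3.6 24.2] [ 0.68  1.3  -0.02] [ 3.5e-03  6.0e-04 -1.0e+00] 0.03491029811831059
(0.577, 0.007) 25.05 [0.57771 0.06379 0.30756] [-4.5  3.7 22.5] [ 0.64  0.82 -0.1 ] [ 1.9e-03  7.0e-04 -1.0e+00] 0.03525837052537384
(0.5765, 0.0085) 25.77 [0.57756 0.06379 0.3076 ] [-0.5  3.8 20.6] [ 0.68  0.07 -0.06] [ 2.4e-03  7.0e-04 -1.0e+00] 0.03495285668003258
```

Run:
```python
from h import *
q0=R.from_quat(down(np.radians(-3.4)+np.pi/2))
r.move_linear([.5765,.0632,.3012],(R.from_euler('y',.0105)*q0).as_quat(),vel=.01); r.dwell(.5)
for _ in range(3):
    r.dwell(.3);s=r.sense();print(round(s['time'],2),s['ee_pos'].round(5),s['wrist_force'].round(1),s['wrist_torque'].round(2),R.from_quat(s['eef_rot']).as_matrix()[:,2].round(4),s['width'])
P,D,C=shot('scene','s9'); X=cloud(C,D)
# guard handle in scene, top face
m=(P.max(2)<60)&(X[...,2]>.150)&(X[...,2]<.17);m[:,:480]=0;m[:300]=0
q=X[m];print('handle',m.sum(),cv2.minAreaRect(q[:,:2].astype(np.float32)))
p0,d0=cv2.imread('pics/scene0.png'),0
df=cv2.absdiff(p0,cv2.imread('pics/s9.png')).max(2)>40
for n,(u0,u1,v0,v1) in dict(batt=(195,250,270,325),servo=(325,352,208,240),driver=(495,535,262,312)).items(): print(n,df[v0:v1,u0:u1].sum())
```

```text
26.82 [0.57766 0.06364 0.30757] [-1.   5.7 24.4] [ 0.88  0.1  -0.02] [ 0.0017  0.0014 -1.    ] 0.03482951438631453
27.12 [0.57766 0.06365 0.30756] [-0.   4.9 23.5] [ 0.89  0.14 -0.04] [ 0.0017  0.0014 -1.    ] 0.034769560791288824
27.42 [0.57767 0.06364 0.30758] [-0.2  4.9 23.2] [ 0.94  0.13 -0.03] [ 0.0017  0.0014 -1.    ] 0.034806837274615234
handle 533 ((0.5539597868919373, 0.2578338384628296), (0.0982562005519867, 0.014589822851121426), 7.756839275360107)
batt 0
servo 56
driver 0
```

Run:
```python
from h import *
a=cv2.imread('pics/side0.png');b=cv2.imread('pics/si8.png')
print('servo side diff',(cv2.absdiff(a,b).max(2)>40)[285:325,245:285].sum())
r.hand_in(); print(r.sense()['time'])
```

```text
servo side diff 0
the job is handed in; nothing more can be done
the job is handed in; nothing more can be done
```

I opened the guard, took the small white leg out of its holder, slid its splined stem fully into the hub, and handed the job in at about 27.5 s, still gripping the leg and pressing it down. No verdict was reported.

- **Which leg:** I took the small white leg standing in the holder. I left the green one and the larger white one lying on the bench untouched.
- **Guard:** its handle measures about 195 mm from the hub axis, which matches fully open. The guard also stopped hard against its end when I pulled.
- **Leg in the hub:** it was turned to the measured slot angle of about -3.4° and went in on the first try.
- **Fully home:** the tool stopped firmly at 0.3076 m, where I expected 0.3077 m. Pressing several newtons harder did not move it any further.
- **Pressing down:** at hand-in the wrist read about 23 N vertically, well above the 12 N ejector spring. The grip width was steady at 35 mm and the tool was tilted about 0.002 rad.
- **Bystanders:** the battery and screwdriver show no change in the scene view. The servo region there changed by 56 pixels, probably the arm's shadow, because the side view of the servo shows no change.

**Sideways push:** a sideways force of about 5 N along y remained at the end. Pressing down had first tilted the arm slightly in x, which I corrected by adjusting its commanded pose. I left the y component as it was.

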